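# Free the stuck crank of the chocolate shaver and park it in its garage

### The arm

A 7-joint arm with a two-finger parallel gripper is mounted at the origin on a cart in front of the work surface, level with it; the furniture and walls round the work are solid. World frame = base frame: x ahead of the robot, y to its left, z up, the work surface at z = 0. Lengths are in m, angles in rad, forces in N, time in s.
With the tool pointing down it reaches from about 0.4 to 0.9 m from the base axis. Payload 5.6 kg.
Tool frame: the origin (TCP) lies at the very end of the fingers, on their centre line; the grasp point (between the pads) lies 19 mm behind it; z points along the fingers, y is the line along which they close (so a half turn about z gives the same grasp; the last joint's range is limited). The gripper opens to 92 mm and grips with 3 to 60 N. Pads are 20 mm wide; open, the fingers measure 128 mm over their backs; the gripper's body (75 mm by 189 mm) begins 69 mm behind the grasp point.
Start: joints at [1.19, 0.468, -0.012, 1.603, 0.006, 1.071, -0.056], TCP at [0.215, -0.613, 0.215] pointing down, gripper open.
Joint ranges: [-2.53, 2.53], [-0.31, 2.02], [-1.57, 1.55], [0.28, 2.44], [-1.29, 4.43], [0.15, 1.84], [-2.92, 2.92]. Speed limits (rad/s): [2.57, 2.57, 3.14, 3.14, 3.14, 3.14, 3.14].

### API

Orientations are given as a unit quaternion [w, x, y, z].
In Python, from rig import monitor, optics, order gives the robot as it stands.
- The arm moves only by the tool play_rows, never from a script. Its argument "series" is one flat list of numbers, 4 for each row, row after row: the shift along the tool's x, y, z in units of 30 mm (1.0 is 30 mm), then the turn about the tool's z in units of 5 degrees (1.0 is 5 degrees). A call has 1 to 20 rows; each row is the pose to reach, as a shift and turn from the pose commanded when the call began, along the tool's axes at that moment; what a row does not reach only later rows make up. A row lasts 1/8 s, in which the tool goes at most 62.5 mm and 10.7 degrees, less where a joint would pass 70% of its speed; a pose out of reach is approached as far as the arm can. A call with a gripper value outside its range is refused whole. "gripper" is the finger opening in mm, from 0 to 91.9, set as the call begins (left out, the last holds). The fingers move at their own pace and stop on an object; "force" is the grip in N (left out, the last holds). Time passes only in rows, so rows that repeat a pose let the fingers close. It gives the time, the measured TCP pose, the force, the opening and the grip force at its end, in the units of the state.
- monitor.sense(): the state, without advancing time (a new reading comes with each control period).
- optics.snapshot(name): name is "scene" or "top" or "wrist"; returns a dict with "image" (420x560x3 uint8, blue, green, red), "fx", "fy", "cx", "cy" (pixels), "eye" and "attitude" of the camera in the world. Camera axes: x right, y up, looking along -z (the intrinsics and any distortion apply to the point x, -y, -z); pixel columns grow to the right and rows downward; lengths in m; the calibration is good to about 2 mm. A picture is of the moment at which its call begins. There is no depth.
- order.sign_off(): hands the job in; it is judged then, once.
The state is a dict: "t": time; "joints": joint angles; "qvel": joint speeds; "effort": joint torques, N m; "ee_pos": TCP position; "eef_rot": TCP orientation; "force": force on the tool from outside, world axes, zero at the start; "ft_torque": the same for the moment, N m; "width": finger opening in m; "gripper_force": force on a finger pad.
Only numpy, scipy, OpenCV 4.12 (cv2) and the standard library are available. Lean on these libraries where they do the work, as an engineer would, in place of code of your own. Each camera call takes 0.05 s, during which the arm holds its last target. There are 200 camera calls.

### The job

The crank is stuck on the spindle of the chocolate shaver: grip its hub and work it off upwards, twisting it back and forth while pulling gently, so that the shaver stays standing on the worktop and is not dragged away. Lay the crank flat on the open worktop away from the shaver and let go, then take it again by its knob and slide it hub first into the low steel garage until the whole hub is under the roof, with the arm pointing straight out of the mouth; let go. Knock nothing else over.

Things in the scene. Friction and masses are not known exactly. Their poses are not given: they have to be found in the camera images.
- shaver: Chocolate shaver, loose on the worktop, 2.2 kg: round wooden board 168 mm across (top at z = 20 mm), on it a fixed dark wheel of chocolate 104 mm across (top at 52 mm) with an upright steel spindle in the middle. Origin on the axis under the feet; z up. Only its weight holds it down: a straight pull on the stuck crank lifts the whole shaver.
- spindle_top (a point): Top of the shaver's plain round spindle: 18 mm across, on the shaver's axis, from 52 to 82 mm above its underside. Friction between spindle and crank opposes the direction of sliding: about 30 to 40 N, straight up or turning. While the hub is turned it rises under a light pull: 2 to 3 mm of rise per 0.8 rad of turn takes 10 to 15 N.
- crank: Crank, about 0.3 kg, one rigid piece 157 mm long: black round upright hub 43 mm across, 50 mm high; flat steel arm 24 mm wide, 10 mm thick along its underside; dark wooden knob standing up at the arm's end. Origin at the centre of the hub's flat underside; x along the arm to the knob, z up. Starts on the spindle, resting on the chocolate at z = 52 mm.
- crank_hub (a point): Centre of the hub, on its axis 30 mm above the crank's underside. The hub's foot (lowest 10 mm) is 45 mm across. Closed on top; the bore below holds a sprung leaf that grips the spindle. The grip ends when the crank has been raised 18 mm; it is clear of the spindle at 30 mm.
- crank_knob (a point): Middle of the crank's knob (round, 28 mm across, from 10 to 64 mm above the crank's underside, narrower at its foot): on the crank's x axis 120 mm from the hub's axis, 40 mm above the underside.
- garage: Low steel garage fixed to the worktop, open at one end and below: inside 80 mm wide, 72 mm high and 87 mm deep, roof top at 75 mm, walls 3 mm. Origin on the worktop in the middle of the mouth; x points inwards (from the mouth to the back wall), z up. The mouth looks to the robot's left, or left and somewhat towards the robot. The roof leaves no room for a gripper holding the hub.
- bean_jar_foot (a point): Foot of a fixed, tall round bean jar behind the middle of the working area: 170 mm across, 325 mm high, this point under its middle. The gripper's body must pass in front of it. To its left, behind and beside the shaver, stands the tall espresso machine.
- shaker: Bystander: powder shaker, 65 mm across, 103 mm high. Origin under its middle, z up.
- cup: Bystander: small white cup, 60 x 85 mm, 56 mm high. Origin under its middle, z up.
- jar: Bystander: spice jar, 46 mm across, 106 mm high. Origin under its middle, z up.
- tamper: Bystander: tamper standing on its 58 mm foot, 93 mm high. Origin under its middle, z up.

How it is judged:
By the outcome, as a careful person would: the job done as asked, in the order asked, and still so for the second after the job is handed in, with the robot touching nothing.
It also fails if it takes over 72 s, if anything falls off the work surface, if the arm or the gripper's body presses on something with over 40 N, if the wrist force passes 120 N, or if a joint passes its speed limit or range.

## Working session

There is one attempt and no reset: what is moved stays moved. The work goes in short steps, Python scripts to look and compute and a tool call to move; the robot and the scene stay as the last step left them, time stands still between calls to the robot, and variables do not carry over. Pictures are saved under pics/ and viewed, at most 12 in all, crops included, and the job is handed in when it is done.

Besides the shell and the picture viewer there is one more tool, called after "Call:" as name(argument=value, ...) on one line, values as JSON. play_rows: Moves the arm, as the interface text tells. Its arguments: {"type":"object","properties":{"series":{"type":"array"},"gripper":{"type":"number"},"force":{"type":"number"}},"required":["series"]}

```bash
ls; mkdir -p pics; python3 - <<'E'
from rig import monitor, optics, order
import cv2,json,numpy as np
s=monitor.sense();print({k:np.round(v,3).tolist() for k,v in s.items()})
for n in ("scene","top"):
    p=optics.snapshot(n);cv2.imwrite(f"pics/{n}0.png",p["image"]);print(n,{k:p[k] for k in p if k!="image"})
E
```

```text
pics
{'t': 0.0, 'joints': [1.19, 0.468, -0.012, 1.604, 0.006, 1.071, -0.056], 'qvel': [0.002, 0.0, 0.001, 0.001, -0.001, -0.0, -0.002], 'effort': [0.001, -52.056, -0.012, -24.375, -0.057, 0.017, 0.0], 'ee_pos': [0.215, -0.613, 0.214], 'eef_rot': [-0.001, 0.986, 0.168, -0.0], 'force': [-0.489, -0.25, 0.213], 'ft_torque': [0.008, 0.002, -0.042], 'gripper_force': 0.0, 'width': 0.092}
scene {'fx': 390.49610596213637, 'fy': 390.49610596213637, 'cx': 278.38313297572586, 'cy': 206.45947625554948, 'eye': array([0.13893346, 0.56261927, 0.88820085]), 'attitude': array([-0.2364952 , -0.09286464,  0.33664472,  0.90670641])}
top {'fx': 493.009037617461, 'fy': 493.009037617461, 'cx': 279.1923154535734, 'cy': 204.32482949213443, 'eye': array([ 0.22646564, -0.03114775,  1.4451775 ]), 'attitude': array([-0.6992383 , -0.06274953,  0.07654115,  0.70800406])}
```

View pics/scene0.png

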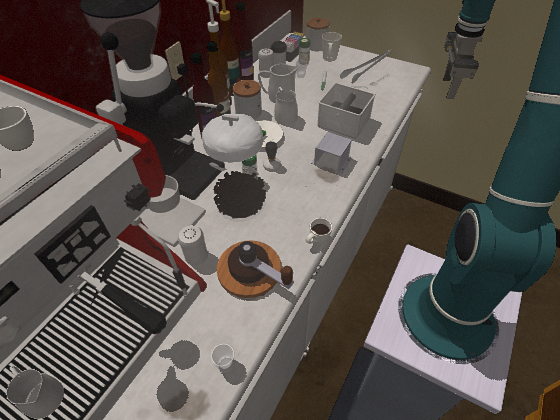

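View pics/top0.png

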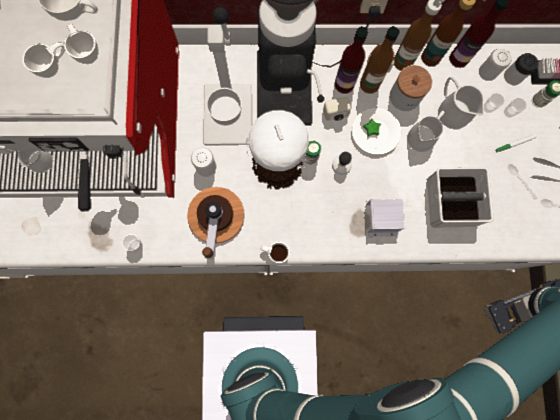

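The top view shows hub top at about (213,212), knob (207,253), board centre about (216,214), garage roof about (385,215), cup (278,253), shaker (202,158), tamper (342,160) and jar (313,150). I'll measure these and crop around the garage and crank.

```bash
cat > h.py <<'E'
from rig import monitor, optics, order
import cv2,numpy as np
from scipy.spatial.transform import Rotation as R
def rot(q): return R.from_quat([q[1],q[2],q[3],q[0]]).as_matrix()
def ray(p,u,v):
    d=np.array([(u-p["cx"])/p["fx"],-(v-p["cy"])/p["fy"],-1.]); return rot(p["attitude"])@d
def cast(p,u,v,z):
    d=ray(p,u,v); return np.round(p["eye"]+d*(z-p["eye"][2])/d[2],4)
def proj(p,X):
    c=rot(p["attitude"]).T@(np.array(X)-p["eye"]); return np.round([p["cx"]+p["fx"]*c[0]/-c[2],p["cy"]+p["fy"]*c[1]/c[2]],1)
def two(p,a,q,b):
    d=ray(p,*a);e=ray(q,*b);A=np.stack([d,-e],1);t=np.linalg.lstsq(A,q["eye"]-p["eye"],rcond=None)[0]
    x,y=p["eye"]+d*t[0],q["eye"]+e*t[1];return np.round((x+y)/2,4),np.round(np.linalg.norm(x-y),4)
def big(img,lo,hi,box):
    m=np.zeros(img.shape[:2],np.uint8);x0,y0,x1,y1=box
    m[y0:y1,x0:x1]=cv2.inRange(cv2.cvtColor(img,cv2.COLOR_BGR2HSV),np.array(lo),np.array(hi))[y0:y1,x0:x1]
    c=max(cv2.findContours(m,0,1)[0],key=cv2.contourArea);return c
E
python3 - <<'E'
from h import *
t=optics.snapshot("top");s=optics.snapshot("scene")
a=cv2.resize(t["image"][165:275,170:300],None,fx=3,fy=3,interpolation=2)
b=cv2.resize(t["image"][165:275,335:465],None,fx=3,fy=3,interpolation=2)
c=cv2.resize(s["image"][110:210,270:400],(390,300),interpolation=2)
d=cv2.resize(s["image"][230:330,200:330],(390,300),interpolation=2)
cv2.imwrite("pics/crop1.png",cv2.resize(np.vstack([np.hstack([a,b])[:, :780][:300],np.hstack([c,d])]),(780,600)))
print("cast spots top view")
for n,u,v,z in [("board",216,214,.02),("hubtop",213,212,.102),("knobtop",207.5,253,.116),("roofc",385,215,.075),("cup",278,253,.05),("shaker",202,157,.1),("tamper",343,158,.09),("jar",313,149,.1),("beanjar",279,140,.325),("leftglass",132,243,.0),("edge",200,262,0),("box",460,195,.05)]: print(n,cast(t,u,v,z))
E
```

```text
cast spots top view
board [0.4843 0.1245 0.02  ]
hubtop [0.4752 0.1238 0.102 ]
knobtop [0.3606 0.1356 0.116 ]
roofc [ 0.4662 -0.3594  0.075 ]
cup [ 0.3648 -0.0551  0.05  ]
shaker [0.6341 0.157  0.1   ]
tamper [ 0.6306 -0.2444  0.09  ]
jar [ 0.655  -0.1581  0.1   ]
beanjar [ 0.6064 -0.0565  0.325 ]
leftglass [0.4043 0.3711 0.    ]
edge [0.3464 0.1716 0.    ]
box [ 0.5274 -0.5884  0.05  ]
```

View pics/crop1.png

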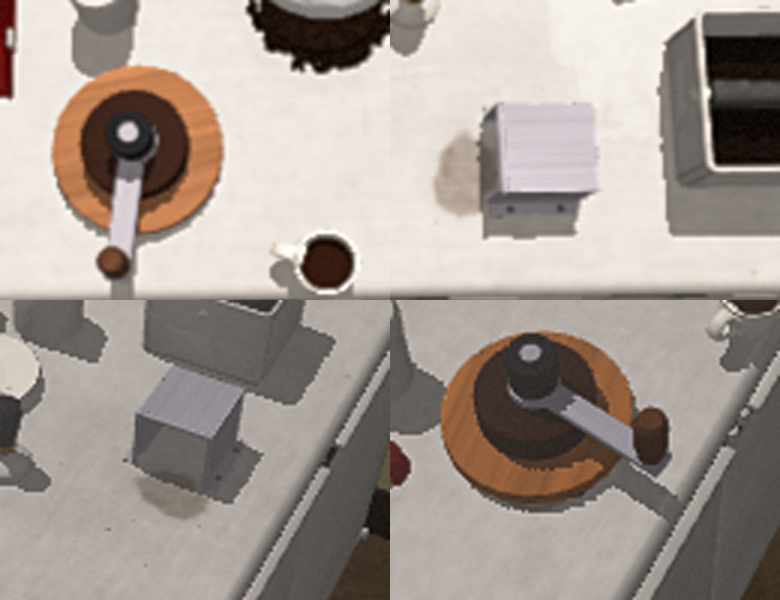

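The crops show the garage mouth facing the robot's left (+y) and nothing in the way of it. The hub's cap is at top-view (212.7,209) and scene (246.7,247.3). Next I'll refine with masks.

```bash
python3 - <<'E'
from h import *
t=optics.snapshot("top");s=optics.snapshot("scene")
print("hubtop",two(t,(212.7,209),s,(246.7,247.3)),"cast",cast(t,212.7,209,.102),cast(s,246.7,247.3,.102))
print("knobtop",two(t,(207.7,251.7),s,(287.3,267)),cast(t,207.7,251.7,.116))
c=big(t["image"],(5,110,120),(18,255,255),(170,170,260,260));e=cv2.fitEllipse(cv2.convexHull(c));print("board",e,cast(t,*e[0],.02))
c=big(s["image"],(5,110,60),(18,255,255),(200,220,300,320));e=cv2.fitEllipse(cv2.convexHull(c));print("board s",e,cast(s,*e[0],.02))
hsv=cv2.cvtColor(t["image"],cv2.COLOR_BGR2HSV);print("roof hsv",hsv[215,385],"table",hsv[215,330],hsv[190,385],"front",hsv[233,385],"left",hsv[215,368])
c=big(t["image"],(115,10,140),(150,60,255),(355,185,420,245));r=cv2.minAreaRect(c);print(r,cv2.contourArea(c))
P=np.array([cast(t,*q,.075) for q in cv2.boxPoints(r)]);print(P,P.mean(0),[np.linalg.norm(P[i]-P[i-1]) for i in range(4)])
# scene corners roof (crop -> px)
f=lambda x,y:(270+x/3,110+(y-300)/3)
for n,q in dict(mouth_far=(138,413),mouth_near=(210,438),back_near=(243,387),back_far=(174,368)).items(): print(n,cast(s,*f(*q),.075))
for n,q in dict(floor_far=(130,461),floor_near=(207,490)).items(): print(n,cast(s,*f(*q),0))
print("beanjar foot front",cast(t,277,187,0),"edge machine",cast(t,175,190,.1))
E
```

```text
hubtop (array([0.4837, 0.1249, 0.0999]), np.float64(0.0006)) cast [0.4836 0.1248 0.102 ] [0.4825 0.126  0.102 ]
knobtop (array([0.3643, 0.1351, 0.1167]), np.float64(0.0006)) [0.3641 0.1351 0.116 ]
board ((215.2781524658203, 214.48410034179688), (55.46641540527344, 56.299739837646484), 59.82979965209961) [0.4829 0.1266 0.02  ]
board s ((248.25198364257812, 268.9784240722656), (56.256744384765625, 63.28732681274414), 84.25041198730469) [0.4783 0.1359 0.02  ]
roof hsv [165  12 216] table [ 17  15 234] [ 15  15 233] front [165   9 114] left [ 14  36 105]Traceback (most recent call last):
  File "<stdin>", line 8, in <module>
  File "h.py", line 17, in big
    c=max(cv2.findContours(m,0,1)[0],key=cv2.contourArea);return c
ValueError: max() iterable argument is empty
```

```bash
python3 - <<'E'
from h import *
t=optics.snapshot("top");s=optics.snapshot("scene")
c=big(t["image"],(130,4,150),(180,60,255),(355,185,420,245));r=cv2.minAreaRect(c);print(r,cv2.contourArea(c))
P=np.array([cast(t,*q,.075) for q in cv2.boxPoints(r)]);print(P,P.mean(0),[np.linalg.norm(P[i]-P[i-1]) for i in range(4)])
f=lambda x,y:(270+x/3,110+(y-300)/3)
for n,q in dict(mouth_far=(138,413),mouth_near=(210,438),back_near=(243,387),back_far=(174,368)).items(): print(n,cast(s,*f(*q),.075))
for n,q in dict(floor_far=(130,461),floor_near=(207,490)).items(): print(n,cast(s,*f(*q),0))
print("beanjar foot front",cast(t,277,187,0),"edge machine",cast(t,175,190,.1))
E
```

```text
((387.5, 213.5), (29.0, 33.0), 90.0) 891.5
[[ 0.5129 -0.322   0.075 ]
 [ 0.512  -0.4165  0.075 ]
 [ 0.4284 -0.4111  0.075 ]
 [ 0.4295 -0.3177  0.075 ]] [ 0.4707   -0.366825  0.075   ] [np.float64(0.08351077774754588), np.float64(0.09450428561710836), np.float64(0.0837742203783479), np.float64(0.09340647729145986)]
mouth_far [ 0.5081 -0.3185  0.075 ]
mouth_near [ 0.426 -0.319  0.075]
back_near [ 0.4277 -0.4113  0.075 ]
back_far [ 0.5063 -0.4051  0.075 ]
floor_far [ 0.5146 -0.3228  0.    ]
floor_near [ 0.4217 -0.3217  0.    ]
beanjar foot front [ 0.5685 -0.0557  0.    ] edge machine [0.5391 0.2305 0.1   ]
```

Call:
play_rows(series=[0,0,-1,0,0,0,-2,0])

```text
t: 0.65
ee_pos: [0.2153, -0.6131, 0.275]
eef_rot: [-0.0, 0.986, 0.168, -0.0]
force: [0.1, -1.0, -0.4]
width: 0.0919
gripper_force: 0.0
```

Hub is at (0.4835,0.1255) with crank yaw 175.4° and centre distance 0.120 (matches). The garage mouth centre is about (0.469,-0.320), pointing to -y. Now I'll transit.

Call:
play_rows(series=[2.9,-2.5,0,0,5.8,-5.1,0,0,8.6,-7.6,0,0,11.5,-10.2,0,0,12.8,-12.7,0,0,14.1,-15.2,0,0,15.4,-17.8,0,0,16.6,-20.3,0,0,16.6,-20.3,0,0,16.6,-20.3,0,0,16.6,-20.3,0,0,16.6,-20.3,0,0,16.6,-20.3,0,0,16.6,-20.3,0,0])

```text
t: 2.4
ee_pos: [0.4833, 0.13, 0.2747]
eef_rot: [-0.001, 0.985, 0.171, 0.0]
force: [-0.1, -0.1, -1.2]
width: 0.0922
gripper_force: 0.0
```

```bash
python3 - <<'E'
from h import *
s=monitor.sense();print(np.round(s["joints"],2),s["ee_pos"],s["eef_rot"],s["force"])
p=optics.snapshot("wrist");cv2.imwrite("pics/w1.png",p["image"]);print({k:p[k] for k in p if k!="image"})
print(proj(p,(.4835,.1255,.102)),proj(p,(.3642,.135,.116)))
E
```

```text
[ 0.2   0.21 -0.6   1.86  0.13  1.11 -1.67] [0.48330517 0.12998013 0.27466683] [-8.71283763e-04  9.85248926e-01  1.71124982e-01  1.86369122e-04] [-0.09604953 -0.09332501 -1.17464954]
{'fx': 297.60890763251496, 'fy': 297.60890763251496, 'cx': 274.50301502536354, 'cy': 205.91551016016473, 'eye': array([0.56001984, 0.15718607, 0.44616759]), 'attitude': array([ 0.80890106, -0.11948734,  0.08534155, -0.56931422])}
[278.5 188.4] [238.9 276.1]
```

View pics/w1.png

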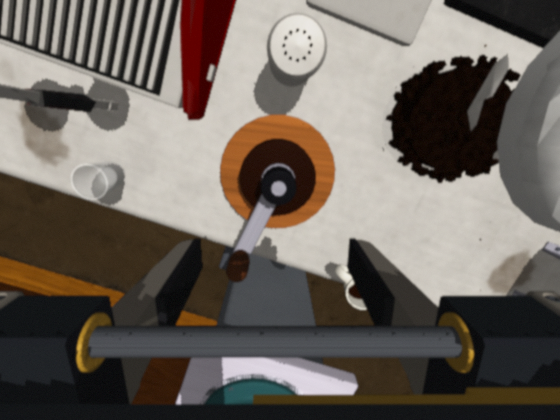

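The wrist view shows the hub at (278,187), where the estimate puts it. I'll turn so the fingers close along the crank's arm, then check.

Call:
play_rows(series=[0,0.1,0.5,-2,-0.05,0.14,1,-4,-0.05,0.14,1.5,-6,-0.05,0.14,2,-8,-0.05,0.14,2.5,-10,-0.05,0.14,3,-12,-0.05,0.14,3.5,-13.1,-0.05,0.14,3.5,-13.1,-0.05,0.14,3.5,-13.1,-0.05,0.14,3.5,-13.1])

```text
t: 3.7
ee_pos: [0.4839, 0.1216, 0.1703]
eef_rot: [0.001, 0.739, 0.674, 0.0]
force: [0.1, 0.3, -0.1]
width: 0.0917
gripper_force: 0.0
```

```bash
python3 - <<'E'
from h import *
s=monitor.sense();print(np.round(s["joints"],2),s["ee_pos"],np.degrees(R.from_matrix(rot(s["eef_rot"])).as_euler("ZYX")),s["force"])
p=optics.snapshot("wrist");cv2.imwrite("pics/w2.png",p["image"])
g=cv2.cvtColor(p["image"],cv2.COLOR_BGR2HSV)
print(proj(p,(.4835,.1255,.102)),proj(p,(.3642,.135,.116)))
E
```

```text
[ 0.31  0.38 -0.75  1.97  0.32  0.91 -0.69] [0.48390807 0.12157551 0.1702788 ] [8.47639077e+01 9.32393129e-03 1.79922592e+02] [ 0.12139459  0.30675367 -0.07051369]
[274.7 212. ] [125.7 219.2]
```

View pics/w2.png

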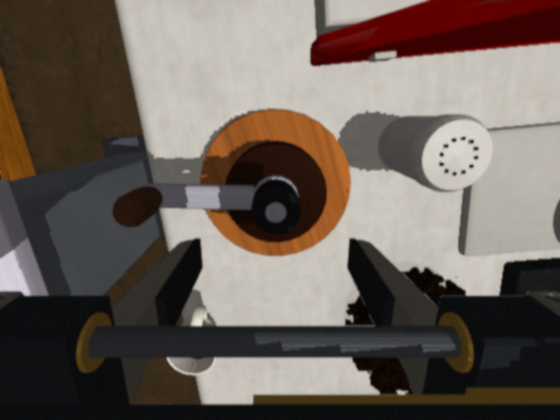

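Hub cap is at (276,209) against the predicted (274.7,212), so the hub is about 2 mm further in +y; I'll aim for y = 0.127. Descending and gripping.

Call:
play_rows(series=[0.1,0,0.6,0,0.18,0,1.4,0,0.18,0,2.2,0,0.18,0,3,0,0.18,0,3.47,0,0.18,0,3.47,0,0.18,0,3.47,0,0.18,0,3.47,0])

```text
t: 4.75
ee_pos: [0.4845, 0.1274, 0.0662]
eef_rot: [0.0, 0.738, 0.675, 0.001]
force: [0.4, 0.5, 0.5]
width: 0.0919
gripper_force: 0.0
```

Call:
play_rows(series=[0,0,0,0,0,0,0,0,0,0,0,0,0,0,0,0,0,0,0,0,0,0,0,0], gripper=30, force=50)

```text
t: 5.5
ee_pos: [0.4853, 0.1271, 0.0656]
eef_rot: [0.0, 0.738, 0.674, 0.001]
force: [5.4, 0.6, -4.5]
width: 0.0446
gripper_force: 50.0
```

Gripped (opening 44.6 mm, 50 N). First trial swings with a light rise.

Call:
play_rows(series=[0,0,-0.01,1.6,0,0,-0.025,3.2,0,0,-0.04,4.8,0,0,-0.055,3.2,0,0,-0.07,1.6,0,0,-0.085,0,0,0,-0.1,-1.6,0,0,-0.115,-3.2,0,0,-0.13,-4.8])

```text
t: 6.62
ee_pos: [0.4844, 0.127, 0.0685]
eef_rot: [-0.0, 0.58, 0.814, 0.001]
force: [6.2, 1.1, -13.0]
width: 0.0445
gripper_force: 50.0
```

```bash
cat > st.py <<'E'
from h import *
s=monitor.sense();print(s["t"],np.round(s["joints"],2),np.round(s["ee_pos"],4),np.round(np.degrees(R.from_matrix(rot(s["eef_rot"])).as_euler("ZYX")),1),"F",np.round(s["force"],1),"T",np.round(s["ft_torque"],2),s["width"])
E
python3 st.py
```

```text
6.625 [ 0.27  0.57 -0.74  2.03  0.56  0.75 -0.48] [0.4844 0.127  0.0685] [ 1.09e+02 -1.00e-01  1.80e+02] F [  6.2   1.1 -13. ] T [ 0.3  -1.52 -0.27] 0.044469903268307215
```

Call:
play_rows(series=[0,0,-0.01,1.6,0,0,-0.025,3.2,0,0,-0.04,4.8,0,0,-0.055,6.4,0,0,-0.07,8,0,0,-0.085,9.6,0,0,-0.1,8,0,0,-0.115,6.4,0,0,-0.13,4.8,0,0,-0.145,3.2,0,0,-0.16,1.6,0,0,-0.175,0])

```text
t: 8.12
ee_pos: [0.4839, 0.127, 0.0735]
eef_rot: [-0.001, 0.58, 0.814, 0.0]
force: [4.8, 0.5, -13.1]
width: 0.0446
gripper_force: 50.0
```

```bash
python3 st.py; python3 - <<'E'
from h import *
a=optics.snapshot("scene");t=optics.snapshot("top")
c=big(t["image"],(5,110,120),(18,255,255),(170,170,260,260));e=cv2.fitEllipse(cv2.convexHull(c));print("board",cast(t,*e[0],.02))
cv2.imwrite("pics/s2.png",np.hstack([cv2.resize(a["image"][180:330,180:330],(600,600),interpolation=2)]))
E
```

```text
8.125 [ 0.28  0.56 -0.75  2.03  0.55  0.76 -0.47] [0.4839 0.127  0.0735] [ 1.09e+02 -1.00e-01 -1.80e+02] F [  4.8   0.5 -13.1] T [ 0.27 -1.28 -0.25] 0.044581658816162585
board [0.459  0.1845 0.02  ]
```

View pics/s2.png

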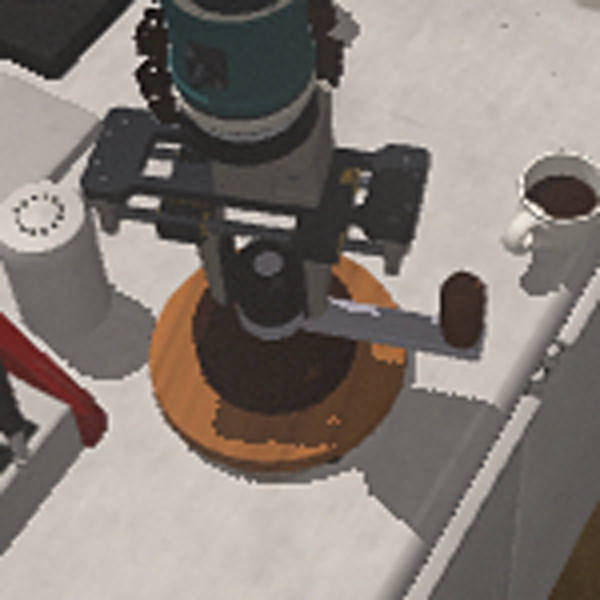

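The scene crop shows the crank turning with the gripper and lifting, with the board standing in place. I'll carry on.

Call:
play_rows(series=[0,0,-0.01,1.6,0,0,-0.025,3.2,0,0,-0.04,4.8,0,0,-0.055,6.4,0,0,-0.07,8,0,0,-0.085,9.6,0,0,-0.1,8,0,0,-0.115,6.4,0,0,-0.13,4.8,0,0,-0.145,3.2,0,0,-0.16,1.6,0,0,-0.175,0,0,0,-0.19,1.6,0,0,-0.205,3.2,0,0,-0.22,4.8,0,0,-0.235,6.4,0,0,-0.25,8,0,0,-0.265,9.6])

```text
t: 10.48
ee_pos: [0.4832, 0.1272, 0.0819]
eef_rot: [-0.0, 0.864, 0.503, -0.001]
force: [2.8, 0.1, -10.4]
width: 0.0448
gripper_force: 50.0
```

Call:
play_rows(series=[0,0,-0.01,-1.6,0,0,-0.025,-3.2,0,0,-0.04,-4.8,0,0,-0.055,-6.4,0,0,-0.07,-8,0,0,-0.085,-9.6,0,0,-0.1,-8,0,0,-0.115,-6.4,0,0,-0.13,-4.8])

```text
t: 11.6
ee_pos: [0.4832, 0.1276, 0.0865]
eef_rot: [-0.0, 0.741, 0.672, -0.0]
force: [0.4, 1.4, -3.3]
width: 0.0443
gripper_force: 50.0
```

```bash
python3 st.py
```

```text
11.6 [ 0.22  0.5  -0.66  2.03  0.45  0.75 -0.82] [0.4832 0.1276 0.0865] [  84.4   -0.  -179.9] F [ 0.4  1.4 -3.3] T [ 0.15 -0.3  -0.06] 0.044292745236180604
```

The force has fallen to -3.3 N, the crank's own weight, so it is free. Lifting clear, then shifting towards -y while turning.

Call:
play_rows(series=[0,0,-0.3,0,0,0,-0.8,0,0,0,-1.6,0,0,0,-2.4,0,0,0,-3.1,0,-0.8,-0.15,-3.1,1,-1.6,-0.3,-3.1,3,-2.4,-0.43,-3.1,5,-2.4,-0.43,-3.1,7,-2.4,-0.43,-3.1,9,-2.4,-0.43,-3.1,11,-2.4,-0.43,-3.1,13,-2.4,-0.43,-3.1,15,-2.4,-0.43,-3.1,17,-2.4,-0.43,-3.1,17,-2.4,-0.43,-3.1,17])

```text
t: 13.6
ee_pos: [0.4643, 0.0568, 0.1798]
eef_rot: [0.0, 1.0, 0.0, -0.0]
force: [-0.3, 0.0, -3.0]
width: 0.0446
gripper_force: 50.0
```

```bash
python3 st.py
```

```text
13.6 [ 0.23  0.25 -0.48  2.04  0.15  0.88 -1.9 ] [0.4643 0.0568 0.1798] [1.0e-01 0.0e+00 1.8e+02] F [-0.3  0.  -3. ] T [-0.07  0.   -0.01] 0.04456736683375333
```

Call:
play_rows(series=[-0.4,0.8,0,0,-0.64,2.3,0,0,-0.64,4,0,0,-0.64,5.7,0,0,-0.64,7.4,0,0,-0.64,8.73,0,0,-0.64,8.73,0.8,0,-0.64,8.73,2,0,-0.64,8.73,3.2,0,-0.64,8.73,4.4,0,-0.64,8.73,4.9,0,-0.64,8.73,4.9,0,-0.64,8.73,4.9,0])

```text
t: 15.22
ee_pos: [0.4458, -0.2055, 0.0337]
eef_rot: [0.0, 1.0, -0.001, 0.001]
force: [0.8, 0.4, -1.8]
width: 0.0447
gripper_force: 50.0
```

```bash
python3 st.py; python3 - <<'E'
from h import *
a=optics.snapshot("scene");t=optics.snapshot("top")
cv2.imwrite("pics/s3.png",np.hstack([cv2.resize(a["image"][100:310,220:360],(400,600),interpolation=2),cv2.resize(t["image"][140:280,190:420],(400,244),interpolation=2,dst=None).copy() if 0 else cv2.copyMakeBorder(cv2.resize(t["image"][140:280,190:420],(400,244),interpolation=2),0,356,0,0,0)]))
c=big(t["image"],(5,110,120),(18,255,255),(170,170,260,260));e=cv2.fitEllipse(cv2.convexHull(c));print("board",e,cast(t,*e[0],.02))
E
```

```text
15.225 [ 0.57  0.5  -0.25  2.09  0.22  0.57 -1.41] [ 0.4458 -0.2055  0.0337] [-1.0e-01 -1.0e-01  1.8e+02] F [ 0.8  0.4 -1.8] T [-0.06 -0.08  0.02] 0.04467132905434276
board ((215.26393127441406, 215.01829528808594), (55.496028900146484, 56.25798416137695), 54.012271881103516) [0.4813 0.1266 0.02  ]
```

View pics/s3.png

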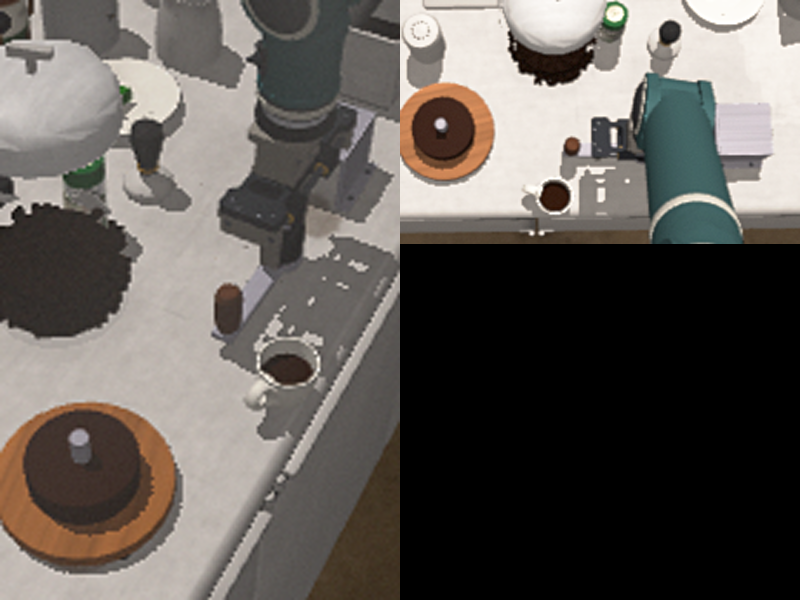

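The shaver is bare and unmoved. The crank is held level above the worktop, its knob at top-view crop (572,147), clear of the cup. Lowering.

Call:
play_rows(series=[0,0,0.2,0,0,0,0.4,0,0,0,0.55,0,0,0,0.6,0,0,0,0.6,0])

```text
t: 15.95
ee_pos: [0.4446, -0.2051, 0.0143]
eef_rot: [-0.0, 1.0, -0.001, -0.0]
force: [0.0, -0.1, -3.1]
width: 0.0443
gripper_force: 50.0
```

Call:
play_rows(series=[0,0,0.03,0,0,0,0.06,0,0,0,0.08,0,0,0,0.08,0])

```text
t: 16.45
ee_pos: [0.445, -0.2053, 0.0134]
eef_rot: [0.0, 1.0, -0.001, 0.0]
force: [-4.6, 1.1, 11.6]
width: 0.0445
gripper_force: 50.0
```

On the worktop (11.6 N upward). Letting go and rising.

Call:
play_rows(series=[0,0,0,0,0,0,0,0,0,0,0,0,0,0,0,0,0,0,0,0,0,0,-0.8,0,0,0,-2,0,0,0,-3.5,0,0,0,-5,0,0,0,-6,0,0,0,-6,0,0,0,-6,0], gripper=88)

```text
t: 17.95
ee_pos: [0.444, -0.205, 0.1912]
eef_rot: [-0.0, 1.0, -0.001, -0.001]
force: [-0.8, -0.5, -0.4]
width: 0.0883
gripper_force: 0.0
```

```bash
python3 st.py; python3 - <<'E'
from h import *
p=optics.snapshot("wrist");cv2.imwrite("pics/w3.png",p["image"]);np.save("w3.npy",{k:p[k] for k in p if k!="image"},allow_pickle=True)
print("pred hub",proj(p,(.445,-.205,.05)),"knob",proj(p,(.444,-.085,.064)),"garage mouth roof",proj(p,(.426,-.32,.075)),proj(p,(.512,-.32,.075)))
E
```

```text
17.95 [ 0.65  0.25 -0.33  1.99  0.1   0.91 -1.3 ] [ 0.444  -0.205   0.1912] [-2.0e-01  1.0e-01 -1.8e+02] F [-0.8 -0.5 -0.4] T [ 0.05  0.03 -0.  ] 0.08826692910238844
pred hub [274.4 192.8] knob [159.  197.4] garage mouth roof [387.  216.7] [396.9 129.9]
```

View pics/w3.png

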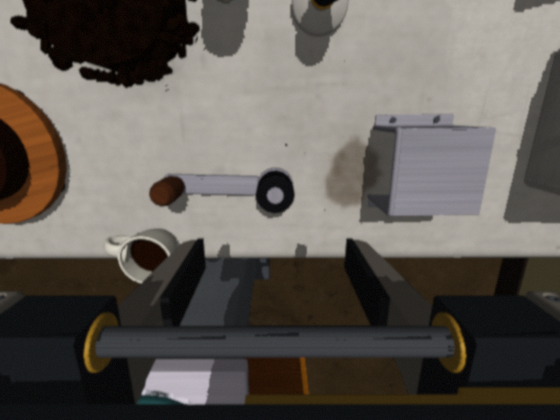

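The crank lies flat with its hub cap at (275,194) and knob at about (161,191). The garage roof corners are about (388,213), (397,127), (493,127) and (480,215).

```bash
python3 - <<'E'
from h import *
p=np.load("w3.npy",allow_pickle=True).item();im=cv2.imread("pics/w3.png")
for n,u,v,z in [("mn",388,213,.075),("mf",397,127,.075),("bf",493,127,.075),("bn",480,215,.075),("hub",275.5,194.5,.05)]: print(n,cast(p,u,v,z))
hsv=cv2.cvtColor(im,cv2.COLOR_BGR2HSV);print(hsv[170,440],hsv[60,300],hsv[184,215])
c=big(im,(110,8,100),(179,70,255),(375,123,500,230));a=cv2.approxPolyDP(cv2.convexHull(c),6,True)[:,0];print(cv2.contourArea(c),[(q.tolist(),cast(p,*q,.075).tolist()) for q in a])
P=np.array([cast(p,*q[0],.075)[:2] for q in c],np.float32);r=cv2.minAreaRect(P);print("rect",r)
m=cv2.inRange(hsv,(0,90,20),(15,255,140));m[:, :140]=0;m[:,195:]=0;m[:160]=0;m[215:]=0
y,x=np.nonzero(m);print("knob px",x.min(),x.max(),y.min(),y.max(),x.mean(),y.mean(),cast(p,x.mean(),y.mean(),.045),"left top",cast(p,x.min()+10,y.max()-11,.064))
m=cv2.inRange(hsv,(110,8,100),(179,70,255));m[:,:188]=0;m[:,256:]=0;m[:165]=0;m[205:]=0
y,x=np.nonzero(m);Q=np.array([cast(p,u,v,.01)[:2] for u,v in zip(x,y)],np.float32);print(len(x),"arm",cv2.fitLine(Q,cv2.DIST_L2,0,.01,.01).ravel())
E
```

```text
mn [ 0.43   -0.3206  0.075 ]
mf [ 0.5146 -0.3198  0.075 ]
bf [ 0.5144 -0.4094  0.075 ]
bn [ 0.4276 -0.4145  0.075 ]
hub [ 0.4431 -0.2062  0.05  ]
[130  16 142] [26 21 98] [132  18 145]
8216.5 [([495, 130], [0.5117, -0.4118, 0.075]), ([478, 213], [0.4298, -0.4121, 0.075]), ([389, 214], [0.4289, -0.3217, 0.075]), ([375, 123], [0.5183, -0.2989, 0.075])]
rect ((0.47330841422080994, -0.35589221119880676), (0.09119801223278046, 0.11301475763320923), 0.6132572889328003)
knob px 150 183 177 204 166.11988304093566 190.63888888888889 [ 0.4465 -0.0861  0.045 ] left top [ 0.4487 -0.0866  0.064 ]
1269 arm [ 0.0196215   0.9998075   0.4452242  -0.14076966]
```

Garage axis: mouth centre (0.472,-0.320), roughly straight along -y. Crank: yaw 88.9°, hub x = 0.444, knob (0.4457,-0.0857). I'll move to the knob.

Call:
play_rows(series=[0.06,-1,0,0,0.06,-2.5,0,0,0.06,-3.98,0,0,0.06,-3.98,0.8,0,0.06,-3.98,2,0,0.06,-3.98,3.4,0,0.06,-3.98,4.8,0,0.06,-3.98,5.6,0,0.06,-3.98,5.6,0,0.06,-3.98,5.6,0], gripper=70)

```text
t: 19.25
ee_pos: [0.4469, -0.0855, 0.0242]
eef_rot: [-0.0, 1.0, -0.001, -0.0]
force: [0.4, 0.3, 0.4]
width: 0.0698
gripper_force: 0.0
```

Call:
play_rows(series=[0,0,0,0,0,0,0,0,0,0,0,0,0,0,0,0,0,0,0,0,0,0,0,0,0,0,0,0], gripper=15, force=30)

```text
t: 20.12
ee_pos: [0.4469, -0.0858, 0.0242]
eef_rot: [0.0, 1.0, -0.001, 0.0]
force: [-1.2, 0.1, 4.4]
width: 0.0274
gripper_force: 30.0
```

```bash
python3 st.py
```

```text
20.125 [ 0.38  0.49 -0.31  2.17  0.29  0.52 -1.73] [ 0.4469 -0.0858  0.0242] [-1.0e-01 -0.0e+00  1.8e+02] F [-1.2  0.1  4.4] T [0.05 0.16 0.01] 0.027439235864272594
```

Call:
play_rows(series=[0.1,0.1,0,0,0.25,0.3,0,0,0.4,0.5,0,0,0.55,0.8,0,0,0.7,1.1,0,0,0.85,1.4,0,0,0.9,1.6,0,0,0.9,1.7,0,0,0.9,1.7,0,0,0.9,1.7,0,0])

```text
t: 21.38
ee_pos: [0.4742, -0.1365, 0.0242]
eef_rot: [-0.0, 1.0, -0.001, 0.001]
force: [1.6, 4.1, 3.9]
width: 0.0275
gripper_force: 30.0
```

```bash
python3 st.py; python3 - <<'E'
from h import *
p=optics.snapshot("wrist");cv2.imwrite("pics/w4.png",p["image"]);np.save("w4.npy",{k:p[k] for k in p if k!="image"},allow_pickle=True)
E
```

```text
21.375 [ 0.47  0.53 -0.31  2.09  0.29  0.56 -1.62] [ 0.4742 -0.1365  0.0242] [-1.0e-01 -1.0e-01 -1.8e+02] F [1.6 4.1 3.9] T [ 0.85 -0.24  0.04] 0.02750572776731699
```

View pics/w4.png

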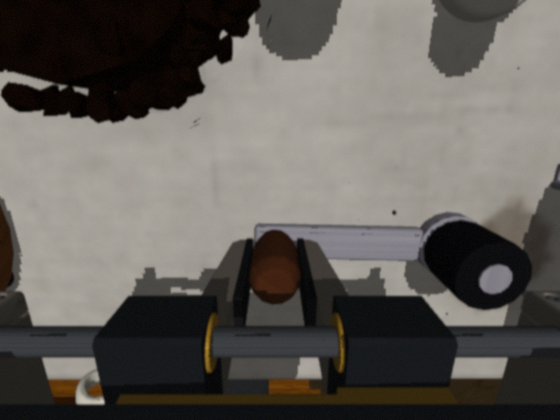

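The view shows the knob held at (275,265), the arm running right with a slight tilt, and the hub cap at (495,278).

```bash
python3 - <<'E'
from h import *
p=np.load("w4.npy",allow_pickle=True).item()
print("hub",cast(p,495,278,.05))
for q in [(257,224),(415,229),(320,257),(418,261)]: print(cast(p,*q,.01))
E
```

```text
hub [ 0.4695 -0.2585  0.05  ]
[ 0.4867 -0.1251  0.01  ]
[ 0.4829 -0.2306  0.01  ]
[ 0.4625 -0.168   0.01  ]
[ 0.4593 -0.2358  0.01  ]
```

Hub (0.4695,-0.2585), crank yaw about 87.8°. I'll turn it 1.5° and slide it in.

Call:
play_rows(series=[0,0.1,0,-0.15,-0.03,0.3,0,-0.3,-0.05,0.55,0,-0.3,-0.05,0.8,0,-0.3,-0.05,1.1,0,-0.3,-0.05,1.4,0,-0.3,-0.05,1.7,0,-0.3,-0.05,2,0,-0.3,-0.05,2.3,0,-0.3,-0.05,2.6,0,-0.3,-0.05,2.9,0,-0.3,-0.05,3.2,0,-0.3,-0.05,3.45,0,-0.3,-0.05,3.55,0,-0.3,-0.05,3.55,0,-0.3,-0.05,3.55,0,-0.3])

```text
t: 23.42
ee_pos: [0.4717, -0.2431, 0.0242]
eef_rot: [-0.0, 1.0, 0.012, -0.0]
force: [0.4, 4.0, 6.8]
width: 0.0272
gripper_force: 30.0
```

```bash
python3 st.py; python3 - <<'E'
from h import *
p=optics.snapshot("wrist");a=optics.snapshot("scene");cv2.imwrite("pics/w5.png",np.vstack([cv2.resize(p["image"][140:340],(700,250)),cv2.resize(a["image"][120:220,260:460],(700,350),interpolation=2)]));np.save("w5.npy",{k:p[k] for k in p if k!="image"},allow_pickle=True)
E
```

```text
23.425 [ 0.66  0.58 -0.31  2.    0.3   0.61 -1.39] [ 0.4717 -0.2431  0.0242] [   1.4    0.  -180. ] F [0.4 4.  6.8] T [ 0.86 -0.09 -0.  ] 0.027246787951775396
```

View pics/w5.png

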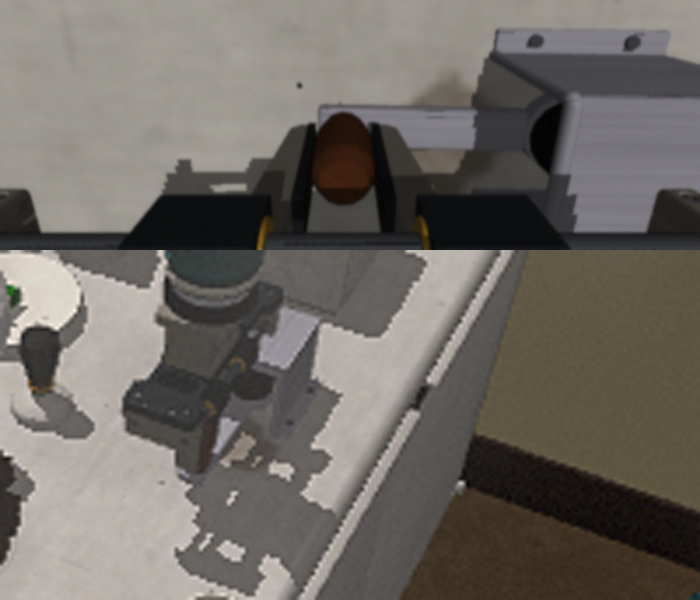

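The hub is under the roof at depth about 43 mm, and its arm is parallel to the garage flange. Letting go and rising.

Call:
play_rows(series=[0,0,0,0,0,0,0,0,0,0,0,0,0,0,0,0,0,0,0,0,0,0,-0.5,0,0,0,-1.5,0,0,0,-2.7,0,0,0,-4,0,0,0,-5,0,0,0,-6,0,0,0,-6.5,0,-0.5,-2,-6.5,0,-0.5,-3,-6.5,0,-0.5,-3,-6.5,0,-0.5,-3,-6.5,0], gripper=60)

```text
t: 25.52
ee_pos: [0.4547, -0.1546, 0.2191]
eef_rot: [0.0, 1.0, 0.011, -0.0]
force: [0.4, -0.1, -0.6]
width: 0.0598
gripper_force: 0.0
```

```bash
python3 st.py; python3 - <<'E'
from h import *
p=optics.snapshot("wrist");t=optics.snapshot("top");cv2.imwrite("pics/w6.png",np.vstack([p["image"][:330],cv2.resize(t["image"][140:280,170:450],(560,270))]))
im=p["image"];hsv=cv2.cvtColor(im,cv2.COLOR_BGR2HSV)
np.save("w6.npy",{k:p[k] for k in p if k!="image"},allow_pickle=True)
print("expected knob",proj(p,(.4717,-.243,.064)),"mouth",proj(p,(.43,-.32,.075)),proj(p,(.5146,-.32,.075)))
E
```

```text
25.525 [ 0.67  0.22 -0.47  1.98  0.12  0.97 -1.4 ] [ 0.4547 -0.1546  0.2191] [  1.3   0.  180. ] F [ 0.4 -0.1 -0.6] T [ 0.01 -0.04  0.01] 0.05978858912152728
expected knob [353.9 177.8] mouth [421.1 217.8] [434.7 140.9]
```

View pics/w6.png

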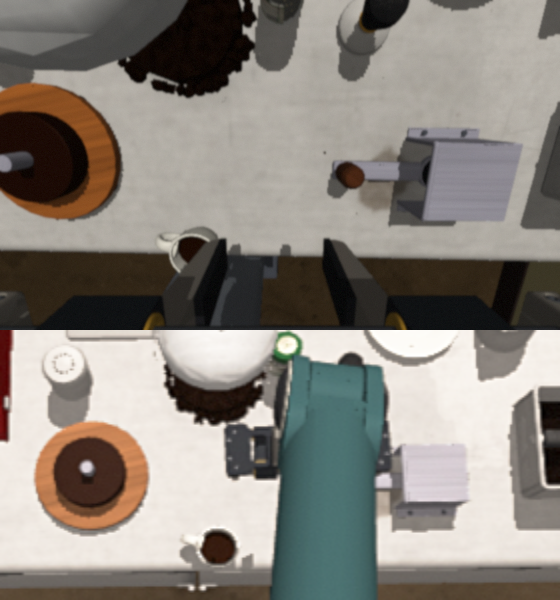

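The knob is at (349,176), so the hub is about 39 mm deep with roughly 16 mm of roof over its outer edge, and the arm is parallel to the garage to about 1°. Nothing else has moved, so I'm handing it in.

```bash
python3 -c "
from rig import order
print(order.sign_off())"
```

```text
the job is handed in; nothing more can be done
None
```

The job is handed in after about 26 s. I worked the crank off, laid it down and released it, then took it by its knob and slid it into the garage; the hub is about 16 mm inside the mouth, the arm points straight out to within about 1°, and the shaver is still standing within 2 mm of its starting place with nothing else disturbed.

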